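# Check the pedal return spring with a pull scale

### The job

Check the return spring of the accelerator pedal: take the yellow pull scale from the tool tray, hook it over the middle of the pedal's crossbar and draw it level and straight back, away from the pedal, to the 15 N mark (the red ring just fully out of the barrel); hold it steady there for a good two seconds and never pull past 18 N. Then ease the pedal back to rest without letting it snap, unhook the scale and lay it flat in the tray again, label side up, without disturbing the other tools.

Things in the scene. Friction and masses are not known exactly. Their poses are not given: they have to be found in the camera images.
- scale: Yellow 20 N pull scale, 0.31 kg, loose, lying flat in the tray. Barrel 140 mm long over its black end caps (each 14 long, 42 wide, 40 mm tall); yellow middle 34 mm wide and tall, white label on top. Origin: underside at mid barrel; +x along the barrel towards the hook, +z up out of the label. Wire loop at the rear to x = -101 mm; with the plunger in the hook reaches x = +139 mm.
- barrel (a point): Point on the barrel axis at mid barrel, 20 mm above the scale's origin, axes as scale: grip here, across the 34 mm width.
- hook (a point): Seat of the hook: where the crossbar's centre lies when the hook bears on it. On the barrel axis, 127 mm ahead of mid barrel plus the plunger's travel; axes as scale. Open below: lowered with the bar's centre 6 to 27 mm behind the seat (best 16), the hook drops over the bar; drawing back seats it. To unhook, go forward till the bar is 16 mm behind the seat and lift 40 mm or more.
- hook_tip (a point): Tip of the hook, which is 6 mm wire bent in the scale's x-z plane. The shank leaves the barrel axis 39 mm behind the seat, arches 20 mm above the axis, comes down 9 mm ahead of the seat and curls back to this tip, 3 mm ahead of the seat and 13 mm below the axis.
- plunger (a joint): Travel of the white plunger out of the barrel, m: 0 (in) to 0.060 (20 N), sprung inwards, 3 mm per newton. Black rings every newton; the 5 mm wide red ring is just fully out at 0.045 (15 N).
- pedal_unit: Accelerator pedal unit of round bar in a green steel bracket bolted to the bench, base 160 x 150 x 8 mm. Origin: centre of the underside; -x is the way the pedal is pulled, z up. Pivot axis along y, 35 mm above the origin.
- crossbar (a point): Centre of the pedal's steel crossbar: 12 mm thick, along the unit's y, about 139 mm above the bench, 105 mm above the pivot; free 50 mm long between the two side rods, rubber sleeves outside them. At rest it stands 13 mm behind (+x) the pivot. Its axes turn with the pedal.
- pedal (a joint): Angle of the pedal, rad: 0 at rest on its rubber bumpers, growing as it is pulled towards the unit's -x, stop at 0.5. Sprung back: it starts to move at about 8 N on the crossbar and stands near 0.2 (bar 21 mm towards -x) at 15 N.
- tray: Steel tool tray with a black rubber mat, fixed, 300 mm along its x, 220 mm along y, rim 18 mm high. Origin: centre of the underside; the mat's top is 7 mm above it. The scale lies in it roughly along the tray's x, hook to +x. Keep clear of the fixed black case, 205 mm tall, at the right rear of the bench (world x above 0.68, y below -0.31).
- marker: White marker with black cap, 140 mm long, 15 mm thick, lying in the tray beside the scale; origin at its underside. Leave it there.
- square: Try square, wood stock 125 mm, steel blade 200 mm, lying on the bench; origin under the stock. Leave alone.
- knife: Red utility knife, 150 mm, lying on the bench; origin under the handle. Leave alone.
- wrench: Steel wrench, 190 mm, lying on the bench. Leave alone.
- grease_tin: Red grease tin, 84 mm across, 62 mm tall. Leave alone.
- bolt_jar: Amber jar with blue cap, 80 mm across, 100 mm tall. Leave alone.
Mind the look-alikes: they are no part of the job. Leave any turquoise look-alike of the scale alone. Several things have the shape of the pedal_unit; the one meant has the colours described above.

How it is judged (in metres and radians):
On the way, in this order (a step that is already met when the one before it is completed fails the run):
1. the hook is over the middle of the crossbar, the pedal still at rest (x of crossbar in the frame of hook between -0.035 and 0.01 m and z of crossbar in the frame of hook between -0.014 and 0.016 m and y of crossbar in the frame of hook between -0.03 and 0.03 m and value of joint plunger below 0.024 m and value of joint pedal below 0.03 rad), for 0.2 s.
2. the scale, level and straight, is drawn by the crossbar to 15 N (within 1 N) and held there for 1.5 s (x of crossbar in the frame of hook between -0.035 and 0.01 m and z of crossbar in the frame of hook between -0.014 and 0.016 m and y of crossbar in the frame of hook between -0.03 and 0.03 m and value of joint plunger between 0.042 and 0.048 m and contact force between scale and pedal_unit above 8 N and value of joint pedal above 0.08 rad and angle between the x axis of scale and the x axis of pedal_unit, either way round below 0.21 rad and angle between scale's own z axis and vertical below 0.17 rad), for 1.5 s.
3. the pedal is eased back to rest and the hook is off the crossbar (value of joint pedal below 0.03 rad and value of joint plunger below 0.006 m and distance between hook and crossbar above 0.04 m and contact force between scale and pedal_unit below 0.1 N), for 0.2 s.
At the end, for the whole second after the job is handed in: Scale let go and still, flat on the mat (0.1 rad), label up, mid barrel within 60 mm lengthwise and 85 mm crosswise of the tray centre, plunger in (under 6 mm); pedal at rest (under 0.03 rad); marker, square, knife, wrench, tin and jar within 20 mm of their starts (x of scale in the frame of tray between -0.06 and 0.06 m and y of scale in the frame of tray between -0.085 and 0.085 m and z of scale in the frame of tray between 0.003 and 0.012 m and angle between scale's own z axis and vertical below 0.1 rad and linear speed of scale below 0.02 m/s and contact force between scale and the fingers below 0.1 N and value of joint pedal below 0.03 rad and value of joint plunger below 0.006 m and distance of each of marker, square, knife, wrench, grease_tin, bolt_jar from where it was at the start of the episode below 0.02 m); the robot touches nothing.
It fails at once if the scale is pulled past 18 N (value of joint plunger above 0.054 m).
It fails at once if the pedal snaps back (faster than 2.5 rad/s) (velocity of joint pedal below -2.5 rad/s).
It fails at once if the scale is dropped or thrown down (faster than 0.6 m/s without the fingers on it) (linear speed of scale above 0.6 m/s and contact force between scale and the fingers below 0.1 N).
It fails at once if another tool is disturbed (moved 20 mm) (distance of any of marker, square, knife, wrench, grease_tin, bolt_jar from where it was at the start of the episode above 0.02 m).
It also fails if it takes over 61 s, if anything falls off the work surface, if the arm or the gripper's body presses on something with over 40 N, if the wrist force passes 120 N, or if a joint passes its speed limit or range.

### The arm

A 6-joint arm with a two-finger parallel gripper is mounted at the origin on the work surface. World frame = base frame: x ahead of the robot, y to its left, z up, the work surface at z = 0. Lengths are in mm, angles in rad, forces in N, time in s.
With the tool pointing down it reaches from about 400 to 925 mm from the base axis. Payload 12.5 kg.
Tool frame: the origin (TCP) lies between the finger pads; the fingertips stand 11 mm ahead of it and the grasp point (between the pads) lies 8 mm behind it; y points along the fingers, x is the direction in which the jaws open and shut, and the axes are right-handed (so a half turn about y gives the same grasp; the last joint's range is limited). The gripper opens to 95 mm and grips with 3 to 60 N. Pads are 20 mm wide; open, the fingers measure 119 mm over their backs; the gripper's body (75 mm by 180 mm) begins 59 mm behind the grasp point.
Start: joints at [-1.368, 0.491, 1.559, -0, 1.092, -0.106], TCP at [189.97, -595.447, 225.661] pointing down, gripper open.
Joint ranges: [-3.1, 3.1], [-0.84, 2.19], [0.05, 2.79], [-1.13, 4.28], [0.06, 2.93], [-2.69, 2.69]. Speed limits (rad/s): [2.22, 2.22, 2.79, 3.14, 3.14, 3.14].

### API

Orientations are given as [roll, pitch, yaw] about the fixed x, y, z axes, in that order (R = Rz(yaw) Ry(pitch) Rx(roll)).
In Python, from cell import env gives the robot as it stands.
- The arm moves only by the tool jog_arm, never from a script. Its argument "series" is a list of rows, each an object of numbers: "dx", "dy", "dz": the shift along the world's x, y, z in m; "rx", "ry", "rz": the turn, a rotation vector about the world's x, y, z in degrees; "gripper": the opening, from 0 (shut) to 1 (fully open). A call has 1 to 12 rows; each row shifts and turns the commanded pose from where the row before left it; what a row does not reach is not made up. A row lasts 1/10 s, in which the tool goes at most 50 mm and 8.59 degrees, less where a joint would pass 70% of its speed; a pose out of reach is approached as far as the arm can. A call is refused whole if a number of a shift passes 0.05 or a number of a turn 8.59, either way. A call with a gripper value outside its range is refused whole. The fingers move at their own pace and stop on an object; the grip force is fixed at half the most. Time passes only in rows, so rows that do not move let the fingers close. It gives the time, the measured TCP pose, the force and the opening at its end, in the units of the state.
- env.state(): the state, without advancing time (a new reading comes with each control period).
- env.read_camera(name): name is "side" or "top"; returns the picture (420x560x3 uint8, red, green, blue); there is no depth.
- env.camera_info(name): a dict with "camera_matrix" (3x3 intrinsics, pixels), "R" (3x3) and "t" (3): a world point X has camera coordinates R X + t. Camera axes: x right, y down, z forward; pixel columns grow to the right and rows downward; lengths in mm; the calibration is good to about 2 mm. A picture is of the moment at which its call begins. camera_info takes no time and is no camera call.
- env.job_done(): hands the job in, once; it reports no verdict.
The state is a dict: "t": time; "joints": joint angles; "qvel": joint speeds; "tau": joint torques, N m; "eef_pos": TCP position; "tcp_rot": TCP orientation; "ft_force": force on the tool from outside, world axes, zero at the start; "moment": the same for the moment, N m; "opening": opening from 0.0 (shut) to 1.0 (fully open).
Only numpy, scipy, OpenCV 4.12 (cv2) and the standard library are available. Lean on these libraries where they do the work, as an engineer would, in place of code of your own. Each camera call takes 0.05 s, during which the arm holds its last target.

## Working session

There is one attempt and no reset: what is moved stays moved. The work goes in short steps, Python scripts to look and compute and a tool call to move; the robot and the scene stay as the last step left them, time stands still between calls to the robot, and variables do not carry over. Pictures are saved under pics/ and viewed, and the job is handed in when it is done.

Besides the shell and the picture viewer there is one more tool, called by a JSON object that holds its "op" and its "data". jog_arm: Moves the arm, as the interface text tells. Its arguments: {"type":"object","properties":{"series":{"type":"array"}},"required":["series"]}

```bash
ls; mkdir -p pics; python3 - <<'E'
from cell import env
import cv2
for n in("side","top"):
    cv2.imwrite(f"pics/{n}0.png",env.read_camera(n)[:,:,::-1])
    print(env.camera_info(n))
print(env.state())
E
```

```text
pics
{'camera_matrix': array([[382.57528082,   0.        , 286.98546108],
       [  0.        , 382.57528082, 210.81597591],
       [  0.        ,   0.        ,   1.        ]]), 'R': array([[-0.99573221, -0.09124146,  0.01386974],
       [-0.06199066,  0.54989928, -0.83292733],
       [ 0.06837054, -0.83023236, -0.55320855]]), 't': array([ 519.93581408,   68.65443407, 1147.03818947])}
{'camera_matrix': array([[411.53586959,   0.        , 284.62365169],
       [  0.        , 411.53586959, 213.69704144],
       [  0.        ,   0.        ,   1.        ]]), 'R': array([[ 1.44119053e-02, -9.99893989e-01,  2.07563853e-03],
       [-9.94763354e-01, -1.45479582e-02, -1.01164354e-01],
       [ 1.01183826e-01, -6.06798051e-04, -9.94867562e-01]]), 't': array([ 114.28340645,  519.93757901, 1115.14053754])}
{'t': 0.1, 'joints': array([-1.36758049e+00,  4.91475923e-01,  1.55940609e+00,  1.44635632e-06,
        1.09172030e+00, -1.05586649e-01]), 'qvel': array([-5.03598205e-04, -1.69263128e-03, -1.78876617e-03,  1.01536605e-03,
        5.82216701e-05, -8.66570961e-04]), 'tau': array([ 3.21670334e-03, -6.13622975e+01, -2.58606702e+01,  6.93723257e-02,
        4.70064115e-02, -3.56876137e-05]), 'eef_pos': array([ 189.93434337, -595.21178133,  225.12864128]), 'tcp_rot': array([-1.57068864e+00,  1.00389935e-03, -1.26199446e+00]), 'ft_force': array([ 0.71544496,  0.4811433 , -0.70181092]), 'moment': array([-0.08455197, -0.01163058,  0.00299247]), 'opening': 1.0003813119551797}
```

View pics/side0.png

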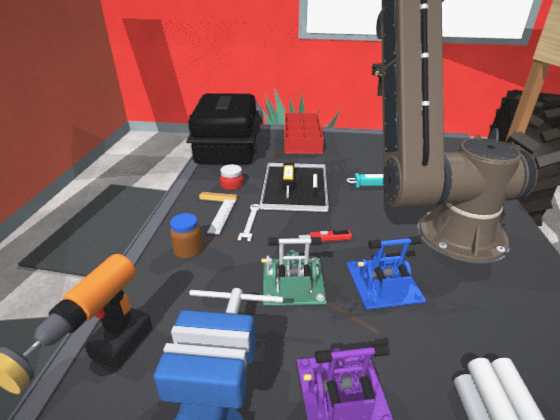

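View pics/top0.png

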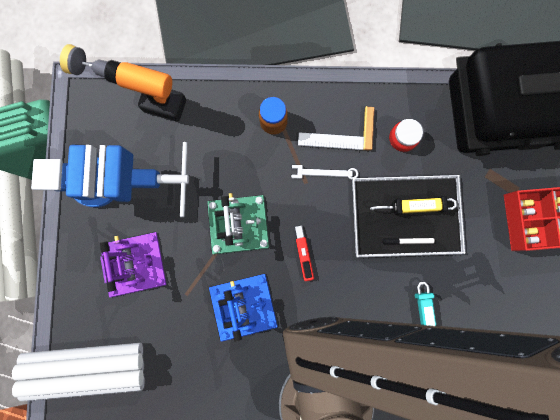

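```bash
python3 - <<'E'
import cv2,numpy as np
t=cv2.imread("pics/top0.png");s=cv2.imread("pics/side0.png")
cv2.imwrite("pics/c1.png",cv2.resize(t[165:275,195:475],None,fx=2.85,fy=2.85,interpolation=cv2.INTER_CUBIC))
a=cv2.resize(t[180:265,195:285],None,fx=4.4,fy=4.4,interpolation=cv2.INTER_CUBIC)
b=cv2.resize(s[225:310,250:340],None,fx=4.4,fy=4.4,interpolation=cv2.INTER_CUBIC)
cv2.imwrite("pics/c2.png",np.hstack([a,b]))
E
```

```text
(no output)
```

View pics/c1.png

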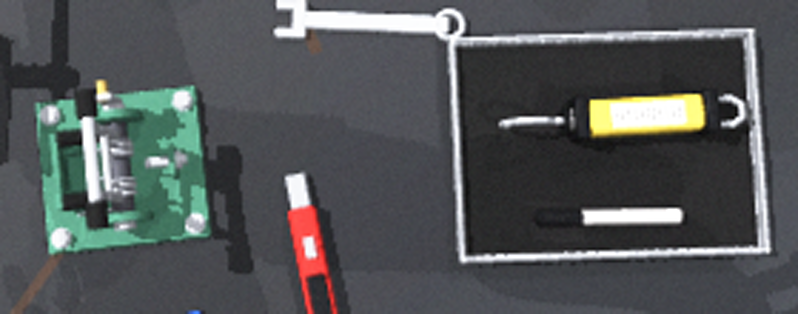

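View pics/c2.png

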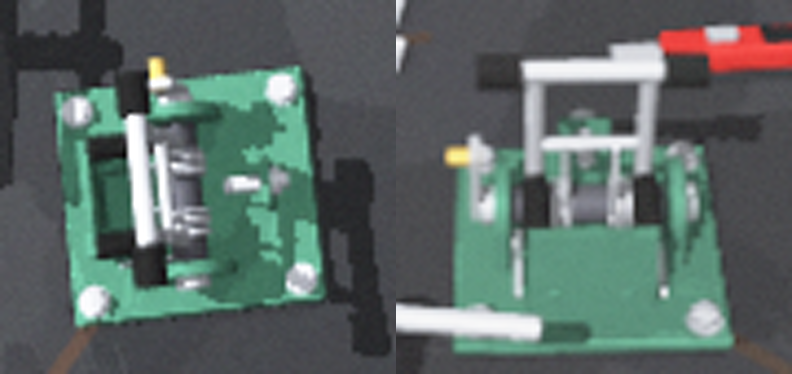

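```bash
cat > h.py <<'E'
import numpy as np,cv2
from cell import env
def P(n):
    c=env.camera_info(n);K,R,t=map(np.array,(c["camera_matrix"],c["R"],c["t"]));return K,R,t
def ray(n,uv):
    K,R,t=P(n);C=-R.T@t;d=R.T@np.linalg.inv(K)@np.array([*uv,1.]);return C,d
def atz(n,uv,z):
    C,d=ray(n,uv);return C+d*(z-C[2])/d[2]
def tri(a,b):
    (C1,d1),(C2,d2)=ray("top",a),ray("side",b)
    A=np.stack([d1,-d2],1);s=np.linalg.lstsq(A,C2-C1,rcond=None)[0]
    p,q=C1+s[0]*d1,C2+s[1]*d2;return (p+q)/2,np.linalg.norm(p-q)
def proj(n,X):
    K,R,t=P(n);c=K@(R@np.array(X)+t);return c[:2]/c[2]
E
python3 - <<'E'
from h import *
np.set_printoptions(precision=1,suppress=True)
for n in("top","side"):K,R,t=P(n);print(n,-R.T@t)
f=lambda x,y:(195+x/4.4,180+y/4.4)
cs=[atz("top",f(*p),8) for p in[(55,93),(300,65),(327,298),(78,325)]]
for c in cs:print("base",c)
c=np.array(cs);print("ctr",c.mean(0),[np.linalg.norm(c[i]-c[(i+1)%4]) for i in range(4)])
dx=(c[0]+c[3]-c[1]-c[2]);print("unit x yaw",np.arctan2(dx[1],dx[0]))
g=lambda x,y:(250+x/4.4,225+y/4.4)
A=tri(f(135,115),g(665,70));B=tri(f(149,243),g(523,70));print(A,B)
print(tri(f(142,178),g(594,70)))
print("bar top@139",atz("top",f(135,115),139),atz("top",f(149,243),139))
e=lambda x,y:(195+x/2.85,165+y/2.85)
cs=np.array([atz("top",e(*p),18) for p in[(450,38),(753,30),(768,252),(462,260)]]);print(cs,cs.mean(0),[np.linalg.norm(cs[i]-cs[(i+1)%4]) for i in range(4)])
im=cv2.imread("pics/top0.png");h=cv2.cvtColor(im,cv2.COLOR_BGR2HSV)
m=cv2.inRange(h,(22,120,120),(35,255,255));m[:,:360]=0;m[:180]=0;m[230:]=0;m[:,470:]=0
m=cv2.morphologyEx(m,cv2.MORPH_CLOSE,np.ones((9,9)))
pts=cv2.findNonZero(m);r=cv2.minAreaRect(pts);print(r)
bx=cv2.boxPoints(r)
w=np.array([atz("top",p,44) for p in bx]);print(w,w.mean(0),[np.linalg.norm(w[i]-w[(i+1)%4]) for i in range(4)])
E
```

```text
top [ 402.7  122.5 1161.8]
side [443.5 962.  684.5]
base [552.6 340.2   8. ]
base [573.  183.3   8. ]
base [423.9 163.2   8. ]
base [404.5 320.7   8. ]
ctr [488.5 251.9   8. ] [np.float64(158.2795444519464), np.float64(150.50168322761948), np.float64(158.69666246291158), np.float64(149.3046871966833)]
unit x yaw 1.6967277870891935
(array([388.9, 298.2, 223.7]), np.float64(261.868782374891)) (array([383.5, 269. , 166.9]), np.float64(134.81158860973477))
(array([386. , 282.7, 193.2]), np.float64(200.90168968799188))
bar top@139 [523.6 269.6 139. ] [451.  259.6 139. ]
[[ 622.1  -69.2   18. ]
 [ 634.6 -369.4   18. ]
 [ 415.8 -377.7   18. ]
 [ 403.8  -80.3   18. ]] [ 519.1 -224.2   18. ] [np.float64(300.4542387981266), np.float64(218.9246151651984), np.float64(297.6477946310818), np.float64(218.58677447385918)]
((421.5199890136719, 204.86000061035156), (12.75810432434082, 39.55012130737305), 86.8201675415039)
[[ 560.  -197.8   44. ]
 [ 567.6 -306.2   44. ]
 [ 532.5 -307.3   44. ]
 [ 524.9 -199.2   44. ]] [ 546.2 -252.6   44. ] [np.float64(108.74315315744951), np.float64(35.16201230482), np.float64(108.39992141674506), np.float64(35.12404013947704)]
```

The pedal units are green (238,225), blue (242,307) and purple (133,265). The green one with the bare steel crossbar fits, and the crop confirms it. The scales are yellow (421,205), in the tray, and turquoise (427,303), so the yellow one is meant. The base measures 158x150, the tray 299x219 and the yellow body 108x35, all close to the given sizes. The crossbar, at (487,265), agrees with base centre + 13 mm.

Next I move above the scale.

{"op": "jog_arm", "data": {"series": [{"dx": 0.018,"dy": 0.017,"dz": 0,"rz": 4,"gripper": 0.7},{"dx": 0.034,"dy": 0.0325,"dz": -0.0075,"rz": 7},{"dx": 0.034,"dy": 0.0325,"dz": -0.0075,"rz": 7},{"dx": 0.034,"dy": 0.0325,"dz": -0.0075,"rz": 7},{"dx": 0.034,"dy": 0.0325,"dz": -0.0075,"rz": 7},{"dx": 0.034,"dy": 0.0325,"dz": -0.0075,"rz": 7},{"dx": 0.034,"dy": 0.0325,"dz": -0.0075,"rz": 7},{"dx": 0.034,"dy": 0.0325,"dz": -0.0075,"rz": 7},{"dx": 0.034,"dy": 0.0325,"dz": -0.0075,"rz": 7},{"dx": 0.034,"dy": 0.0325,"dz": -0.0075,"rz": 7},{"dx": 0.032,"dy": 0.0333,"dz": -0.0075,"rz": 9.3},{"rz": 0}]}}

```text
$.series[0]: bad value
```

{"op": "jog_arm", "data": {"series": [{"dx": 0.018,"dy": 0.017,"dz": 0.0,"rx": 0.0,"ry": 0.0,"rz": 5.0,"gripper": 0.7},{"dx": 0.034,"dy": 0.0325,"dz": -0.0075,"rz": 7.2,"gripper": 0.7},{"dx": 0.034,"dy": 0.0325,"dz": -0.0075,"rz": 7.2,"gripper": 0.7},{"dx": 0.034,"dy": 0.0325,"dz": -0.0075,"rz": 7.2,"gripper": 0.7},{"dx": 0.034,"dy": 0.0325,"dz": -0.0075,"rz": 7.2,"gripper": 0.7},{"dx": 0.034,"dy": 0.0325,"dz": -0.0075,"rz": 7.2,"gripper": 0.7},{"dx": 0.034,"dy": 0.0325,"dz": -0.0075,"rz": 7.2,"gripper": 0.7},{"dx": 0.034,"dy": 0.0325,"dz": -0.0075,"rz": 7.2,"gripper": 0.7},{"dx": 0.034,"dy": 0.0325,"dz": -0.0075,"rz": 7.2,"gripper": 0.7},{"dx": 0.034,"dy": 0.0325,"dz": -0.0075,"rz": 7.2,"gripper": 0.7},{"dx": 0.032,"dy": 0.0333,"dz": -0.0075,"rz": 6.5,"gripper": 0.7},{"dx": 0.0,"gripper": 0.7}]}}

```text
$.series[1]: bad value
```

{"op": "jog_arm", "data": {"series": [{"dx": 0.018,"dy": 0.017,"dz": 0.0,"rx": 0.0,"ry": 0.0,"rz": 5.0,"gripper": 0.7},{"dx": 0.034,"dy": 0.0325,"dz": -0.0075,"rx": 0.0,"ry": 0.0,"rz": 7.2,"gripper": 0.7},{"dx": 0.034,"dy": 0.0325,"dz": -0.0075,"rx": 0.0,"ry": 0.0,"rz": 7.2,"gripper": 0.7},{"dx": 0.034,"dy": 0.0325,"dz": -0.0075,"rx": 0.0,"ry": 0.0,"rz": 7.2,"gripper": 0.7},{"dx": 0.034,"dy": 0.0325,"dz": -0.0075,"rx": 0.0,"ry": 0.0,"rz": 7.2,"gripper": 0.7},{"dx": 0.034,"dy": 0.0325,"dz": -0.0075,"rx": 0.0,"ry": 0.0,"rz": 7.2,"gripper": 0.7},{"dx": 0.034,"dy": 0.0325,"dz": -0.0075,"rx": 0.0,"ry": 0.0,"rz": 7.2,"gripper": 0.7},{"dx": 0.034,"dy": 0.0325,"dz": -0.0075,"rx": 0.0,"ry": 0.0,"rz": 7.2,"gripper": 0.7},{"dx": 0.034,"dy": 0.0325,"dz": -0.0075,"rx": 0.0,"ry": 0.0,"rz": 7.2,"gripper": 0.7},{"dx": 0.034,"dy": 0.0325,"dz": -0.0075,"rx": 0.0,"ry": 0.0,"rz": 7.2,"gripper": 0.7},{"dx": 0.032,"dy": 0.0333,"dz": -0.0075,"rx": 0.0,"ry": 0.0,"rz": 6.5,"gripper": 0.7},{"dx": 0.0,"dy": 0.0,"dz": 0.0,"rx": 0.0,"ry": 0.0,"rz": 0.0,"gripper": 0.7}]}}

```text
t: 1.3
eef_pos: [548.4, -248.6, 149.3]
tcp_rot: [-1.569, 0.001, 0.078]
ft_force: [0.1, -0.3, -0.5]
opening: 0.699
```

```bash
python3 - <<'E'
from h import *
cv2.imwrite("pics/top1.png",env.read_camera("top")[:,:,::-1])
i=env.read_camera("side")[:,:,::-1]
cv2.imwrite("pics/side1.png",cv2.resize(i[130:250,220:380],None,fx=4,fy=4,interpolation=cv2.INTER_CUBIC))
s=env.state();print(s["eef_pos"],s["tcp_rot"])
E
```

```text
[ 546.22414475 -251.74552406  150.1096612 ] [-1.57033111e+00  8.45293174e-04  7.10953679e-02]
```

View pics/side1.png

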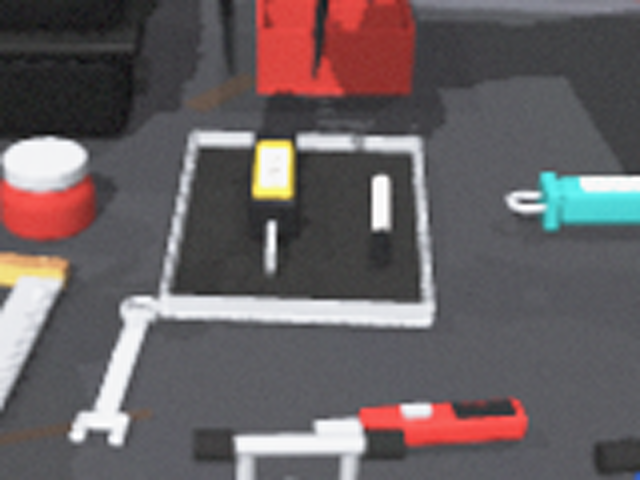

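The fingers (crop 228,40 and 320,40) straddle the scale centrally. I lower and grip.

{"op": "jog_arm", "data": {"series": [{"dx": 0.0,"dy": 0.0,"dz": -0.025,"rx": 0.0,"ry": 0.0,"rz": 0.0,"gripper": 0.7},{"dx": 0.0,"dy": 0.0,"dz": -0.035,"rx": 0.0,"ry": 0.0,"rz": 0.0,"gripper": 0.7},{"dx": 0.0,"dy": 0.0,"dz": -0.03,"rx": 0.0,"ry": 0.0,"rz": 0.0,"gripper": 0.7},{"dx": 0.0,"dy": 0.0,"dz": -0.02,"rx": 0.0,"ry": 0.0,"rz": 0.0,"gripper": 0.7},{"dx": 0.0,"dy": 0.0,"dz": -0.01,"rx": 0.0,"ry": 0.0,"rz": 0.0,"gripper": 0.7},{"dx": 0.0,"dy": 0.0,"dz": -0.006,"rx": 0.0,"ry": 0.0,"rz": 0.0,"gripper": 0.7},{"dx": 0.0,"dy": 0.0,"dz": 0.0,"rx": 0.0,"ry": 0.0,"rz": 0.0,"gripper": 0.7},{"dx": 0.0,"dy": 0.0,"dz": 0.0,"rx": 0.0,"ry": 0.0,"rz": 0.0,"gripper": 0.2},{"dx": 0.0,"dy": 0.0,"dz": 0.0,"rx": 0.0,"ry": 0.0,"rz": 0.0,"gripper": 0.2},{"dx": 0.0,"dy": 0.0,"dz": 0.0,"rx": 0.0,"ry": 0.0,"rz": 0.0,"gripper": 0.2},{"dx": 0.0,"dy": 0.0,"dz": 0.0,"rx": 0.0,"ry": 0.0,"rz": 0.0,"gripper": 0.2},{"dx": 0.0,"dy": 0.0,"dz": 0.0,"rx": 0.0,"ry": 0.0,"rz": 0.0,"gripper": 0.2}]}}

```text
t: 2.6
eef_pos: [546.1, -252.6, 25.0]
tcp_rot: [-1.571, -0.0, 0.07]
ft_force: [-1.1, 1.3, 3.3]
opening: 0.356
```

Gripped, with an opening of 33.8 mm that matches the 34 mm barrel. I lift and carry it.

{"op": "jog_arm", "data": {"series": [{"dx": 0.0,"dy": 0.0,"dz": 0.01,"rx": 0.0,"ry": 0.0,"rz": 0.0,"gripper": 0.0},{"dx": 0.0,"dy": 0.0,"dz": 0.03,"rx": 0.0,"ry": 0.0,"rz": 0.0,"gripper": 0.0},{"dx": 0.0,"dy": 0.0,"dz": 0.04,"rx": 0.0,"ry": 0.0,"rz": 0.0,"gripper": 0.0},{"dx": 0.0,"dy": 0.0,"dz": 0.04,"rx": 0.0,"ry": 0.0,"rz": 0.0,"gripper": 0.0},{"dx": -0.005,"dy": 0.015,"dz": 0.04,"rx": 0.0,"ry": 0.0,"rz": 0.0,"gripper": 0.0},{"dx": -0.005,"dy": 0.03,"dz": 0.02,"rx": 0.0,"ry": 0.0,"rz": 0.4,"gripper": 0.0},{"dx": -0.005,"dy": 0.04,"dz": 0.0,"rx": 0.0,"ry": 0.0,"rz": 0.4,"gripper": 0.0},{"dx": -0.005,"dy": 0.04,"dz": 0.0,"rx": 0.0,"ry": 0.0,"rz": 0.4,"gripper": 0.0},{"dx": -0.005,"dy": 0.04,"dz": 0.0,"rx": 0.0,"ry": 0.0,"rz": 0.4,"gripper": 0.0},{"dx": -0.005,"dy": 0.04,"dz": 0.0,"rx": 0.0,"ry": 0.0,"rz": 0.4,"gripper": 0.0},{"dx": -0.005,"dy": 0.03,"dz": 0.0,"rx": 0.0,"ry": 0.0,"rz": 0.4,"gripper": 0.0},{"dx": 0.0,"dy": 0.015,"dz": 0.0,"rx": 0.0,"ry": 0.0,"rz": 0.4,"gripper": 0.0}]}}

```text
t: 3.8
eef_pos: [510.0, -0.5, 205.2]
tcp_rot: [-1.571, 0.0, 0.121]
ft_force: [0.3, 0.4, -2.9]
opening: 0.354
```

{"op": "jog_arm", "data": {"series": [{"dx": -0.002,"dy": 0.025,"dz": 0.0,"rx": 0.0,"ry": 0.0,"rz": 0.4,"gripper": 0.0},{"dx": -0.002,"dy": 0.035,"dz": 0.0,"rx": 0.0,"ry": 0.0,"rz": 0.0,"gripper": 0.0},{"dx": -0.002,"dy": 0.035,"dz": 0.0,"rx": 0.0,"ry": 0.0,"rz": 0.0,"gripper": 0.0},{"dx": -0.002,"dy": 0.03,"dz": 0.0,"rx": 0.0,"ry": 0.0,"rz": 0.0,"gripper": 0.0},{"dx": -0.002,"dy": 0.02,"dz": 0.0,"rx": 0.0,"ry": 0.0,"rz": 0.0,"gripper": 0.0},{"dx": 0.0,"dy": 0.012,"dz": 0.0,"rx": 0.0,"ry": 0.0,"rz": 0.0,"gripper": 0.0},{"dx": 0.0,"dy": 0.0,"dz": 0.0,"rx": 0.0,"ry": 0.0,"rz": 0.0,"gripper": 0.0},{"dx": 0.0,"dy": 0.0,"dz": 0.0,"rx": 0.0,"ry": 0.0,"rz": 0.0,"gripper": 0.0}]}}

```text
t: 4.6
eef_pos: [501.1, 153.7, 204.6]
tcp_rot: [-1.571, 0.0, 0.126]
ft_force: [-0.4, 0.3, -3.5]
opening: 0.354
```

```bash
cat > look.py <<'E'
import sys
from h import *
k=sys.argv[1]
t=env.read_camera("top")[:,:,::-1].copy();s=env.read_camera("side")[:,:,::-1].copy()
cv2.imwrite(f"pics/top{k}.png",t);cv2.imwrite(f"pics/side{k}.png",s)
r=lambda i:cv2.resize(i,(400,300),interpolation=cv2.INTER_CUBIC)
a=t[170:260,195:315];b=s[195:315,215:375]
cv2.imwrite(f"pics/look{k}.png",np.vstack([cv2.resize(a,(400,300),interpolation=cv2.INTER_CUBIC),cv2.resize(b,(400,300),interpolation=cv2.INTER_CUBIC)]).astype(np.uint8) if 0 else np.hstack([r(a),r(b)]))
st=env.state();np.set_printoptions(precision=3,suppress=True);print(st["t"],st["eef_pos"],st["tcp_rot"],st["ft_force"],st["moment"],st["opening"])
E
python3 look.py 2
```

```text
4.7 [501.17  153.372 204.658] [-1.571  0.     0.125] [ 0.258  0.279 -3.87 ] [-0.024 -0.108 -0.076] 0.35710523933186994
```

View pics/look2.png

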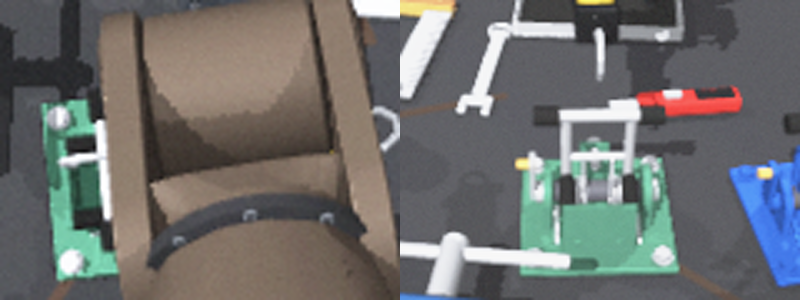

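```bash
python3 - <<'E'
from h import *
print(atz("top",(214.5,217.8),210))
u=np.array([-.126,.992,0]);m=np.array([501.2,153.4,206.6])
for a,b in[(139,0),(127,20),(130,-13),(88,0)]: 
  X=m+a*u+[0,0,b];print(a,b,proj("top",X),proj("side",X))
X=[487,264.7,139];print(proj("top",X),proj("side",X))
E
```

```text
[487.58144089 284.56857959 210.        ]
139 0 [211.80611463 219.55694621] [293.76522191 223.24381973]
127 20 [215.52137221 218.20954167] [293.70807722 212.42847958]
130 -13 [216.56198637 219.61248162] [293.42079165 225.69408378]
88 0 [233.60476104 217.1255969 ] [292.64603688 210.17476166]
[227.23099353 220.74676012] [292.5229341 240.3623139]
```

```bash
python3 - <<'E'
import cv2
s=cv2.imread("pics/side2.png")[190:260,255:345]
cv2.imwrite("pics/z2.png",cv2.resize(s,None,fx=8,fy=8,interpolation=cv2.INTER_CUBIC))
E
```

```text
(no output)
```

View pics/z2.png

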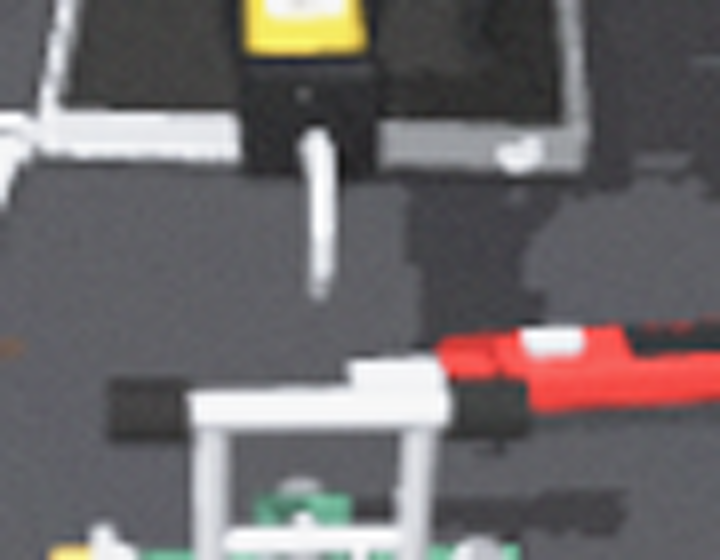

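```bash
python3 - <<'E'
import cv2
s=cv2.imread("pics/top2.png")[195:245,200:250]
cv2.imwrite("pics/z3.png",cv2.resize(s,None,fx=10,fy=10,interpolation=cv2.INTER_CUBIC))
E
```

```text
(no output)
```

View pics/z3.png

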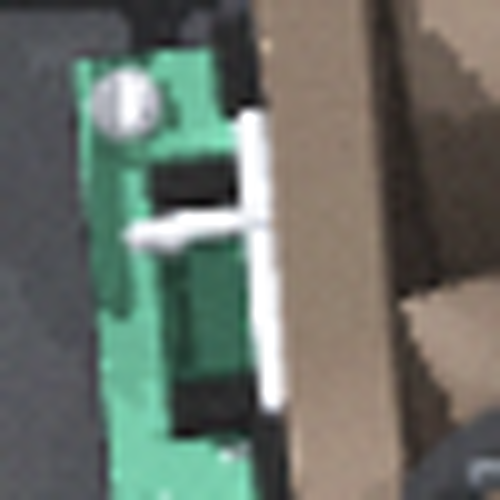

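The hook's front is at top (212.5,218.5) against a predicted (211.8,219.6), and the side view shows it centred on the bar (col 294.8 vs 294.9). I lower it over the bar.

{"op": "jog_arm", "data": {"series": [{"dx": -0.002,"dy": 0.001,"dz": -0.01,"rx": 0.0,"ry": 0.0,"rz": 0.0,"gripper": 0.0},{"dx": 0.0,"dy": 0.0,"dz": -0.015,"rx": 0.0,"ry": 0.0,"rz": 0.0,"gripper": 0.0},{"dx": 0.0,"dy": 0.0,"dz": -0.015,"rx": 0.0,"ry": 0.0,"rz": 0.0,"gripper": 0.0},{"dx": 0.0,"dy": 0.0,"dz": -0.012,"rx": 0.0,"ry": 0.0,"rz": 0.0,"gripper": 0.0},{"dx": 0.0,"dy": 0.0,"dz": -0.01,"rx": 0.0,"ry": 0.0,"rz": 0.0,"gripper": 0.0},{"dx": 0.0,"dy": 0.0,"dz": -0.005,"rx": 0.0,"ry": 0.0,"rz": 0.0,"gripper": 0.0},{"dx": 0.0,"dy": 0.0,"dz": 0.0,"rx": 0.0,"ry": 0.0,"rz": 0.0,"gripper": 0.0},{"dx": 0.0,"dy": 0.0,"dz": 0.0,"rx": 0.0,"ry": 0.0,"rz": 0.0,"gripper": 0.0},{"dx": 0.0,"dy": 0.0,"dz": 0.0,"rx": 0.0,"ry": 0.0,"rz": 0.0,"gripper": 0.0}]}}

```text
t: 5.6
eef_pos: [499.2, 155.4, 138.2]
tcp_rot: [-1.571, -0.001, 0.126]
ft_force: [0.4, 0.7, -2.2]
opening: 0.357
```

```bash
python3 look.py 3; python3 - <<'E'
import cv2,numpy as np
s=cv2.imread("pics/side3.png")[200:270,255:325];t=cv2.imread("pics/top3.png")[190:245,200:255]
cv2.imwrite("pics/z4.png",np.hstack([cv2.resize(a,(400,400),interpolation=cv2.INTER_CUBIC) for a in(s,t)]))
E
```

```text
5.7 [499.147 155.389 138.101] [-1.571 -0.001  0.126] [-0.115  0.64  -2.847] [-0.002 -0.16  -0.029] 0.35979053370395997
```

View pics/z4.png

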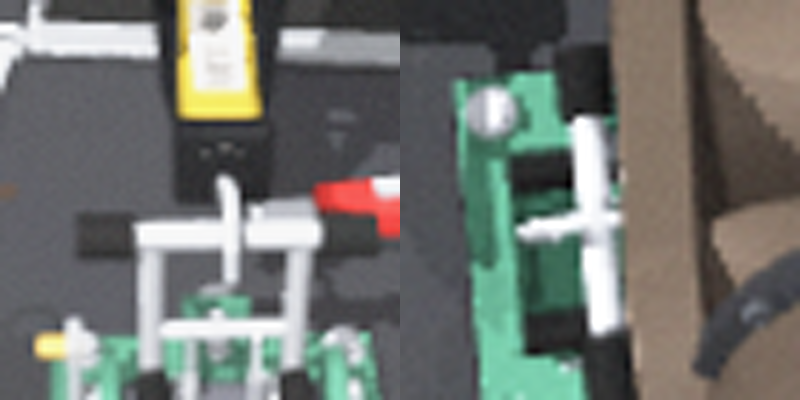

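The hook is over the bar at its middle (side 230/400 of the crop, bar 135 to 320) and the pedal is at rest. I start the level pull.

{"op": "jog_arm", "data": {"series": [{"dx": 0.0005,"dy": -0.004,"dz": 0.0,"rx": 0.0,"ry": 0.0,"rz": 0.0,"gripper": 0.0},{"dx": 0.0008,"dy": -0.006,"dz": 0.0,"rx": 0.0,"ry": 0.0,"rz": 0.0,"gripper": 0.0},{"dx": 0.0008,"dy": -0.006,"dz": 0.0,"rx": 0.0,"ry": 0.0,"rz": 0.0,"gripper": 0.0},{"dx": 0.0008,"dy": -0.006,"dz": 0.0,"rx": 0.0,"ry": 0.0,"rz": 0.0,"gripper": 0.0},{"dx": 0.0008,"dy": -0.006,"dz": 0.0,"rx": 0.0,"ry": 0.0,"rz": 0.0,"gripper": 0.0},{"dx": 0.0006,"dy": -0.005,"dz": 0.0,"rx": 0.0,"ry": 0.0,"rz": 0.0,"gripper": 0.0},{"dx": 0.0,"dy": 0.0,"dz": 0.0,"rx": 0.0,"ry": 0.0,"rz": 0.0,"gripper": 0.0},{"dx": 0.0,"dy": 0.0,"dz": 0.0,"rx": 0.0,"ry": 0.0,"rz": 0.0,"gripper": 0.0}]}}

```text
t: 6.5
eef_pos: [503.2, 122.3, 137.7]
tcp_rot: [-1.57, 0.0, 0.125]
ft_force: [-1.8, 6.6, -2.9]
opening: 0.354
```

```bash
python3 look.py 4
```

```text
6.6 [503.178 122.499 137.623] [-1.57   0.     0.125] [-1.571  6.015 -3.62 ] [1.103 0.048 0.002] 0.35906381821833255
```

View pics/look4.png

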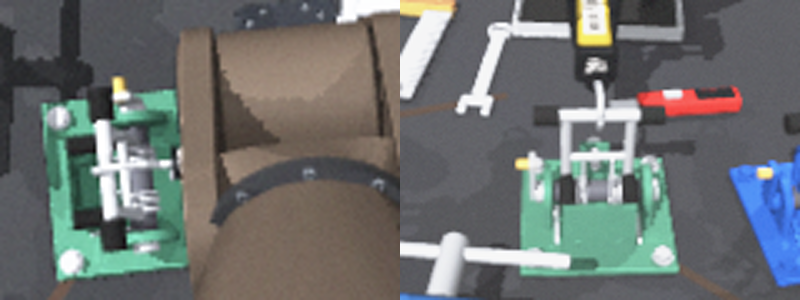

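Force is about 6.1 N after a 33 mm draw, as expected. I pull 40 mm more.

{"op": "jog_arm", "data": {"series": [{"dx": 0.0005,"dy": -0.004,"dz": 0.0,"rx": 0.0,"ry": 0.0,"rz": 0.0,"gripper": 0.0},{"dx": 0.0007,"dy": -0.005,"dz": 0.0,"rx": 0.0,"ry": 0.0,"rz": 0.0,"gripper": 0.0},{"dx": 0.0006,"dy": -0.005,"dz": 0.0,"rx": 0.0,"ry": 0.0,"rz": 0.0,"gripper": 0.0},{"dx": 0.0006,"dy": -0.005,"dz": 0.0,"rx": 0.0,"ry": 0.0,"rz": 0.0,"gripper": 0.0},{"dx": 0.0006,"dy": -0.005,"dz": 0.0,"rx": 0.0,"ry": 0.0,"rz": 0.0,"gripper": 0.0},{"dx": 0.0006,"dy": -0.005,"dz": 0.0,"rx": 0.0,"ry": 0.0,"rz": 0.0,"gripper": 0.0},{"dx": 0.0006,"dy": -0.005,"dz": 0.0,"rx": 0.0,"ry": 0.0,"rz": 0.0,"gripper": 0.0},{"dx": 0.0005,"dy": -0.004,"dz": 0.0,"rx": 0.0,"ry": 0.0,"rz": 0.0,"gripper": 0.0},{"dx": 0.0003,"dy": -0.002,"dz": 0.0,"rx": 0.0,"ry": 0.0,"rz": 0.0,"gripper": 0.0},{"dx": 0.0,"dy": 0.0,"dz": 0.0,"rx": 0.0,"ry": 0.0,"rz": 0.0,"gripper": 0.0},{"dx": 0.0,"dy": 0.0,"dz": 0.0,"rx": 0.0,"ry": 0.0,"rz": 0.0,"gripper": 0.0}]}}

```text
t: 7.7
eef_pos: [508.0, 83.3, 137.8]
tcp_rot: [-1.569, 0.0, 0.125]
ft_force: [-2.0, 13.3, -0.8]
opening: 0.354
```

```bash
python3 look.py 5;python3 - <<'E'
import cv2,numpy as np
s=cv2.imread("pics/side5.png")[180:250,265:335];t=cv2.imread("pics/top5.png")[185:240,210:265]
cv2.imwrite("pics/z5.png",np.hstack([cv2.resize(a,(400,400),interpolation=cv2.INTER_CUBIC) for a in(s,t)]))
E
```

```text
7.8 [507.966  83.411 137.749] [-1.569  0.     0.125] [-2.042 13.332 -1.093] [2.764 0.283 0.048] 0.3566959076493188
```

View pics/z5.png

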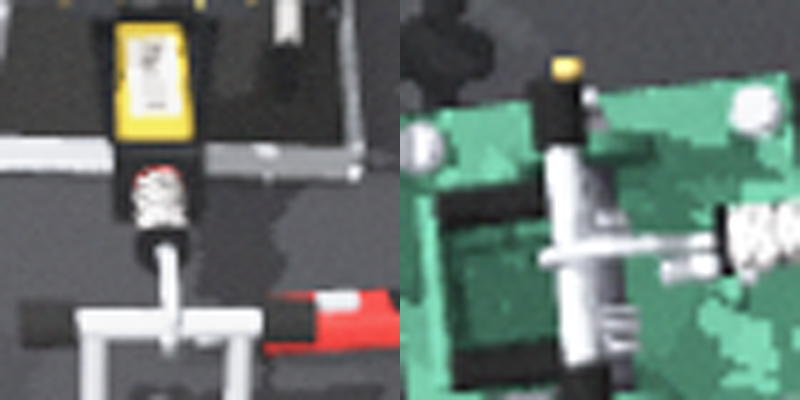

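The force is 13.5 N and a sliver of red ring shows at crop (160,170), consistent with about 40.5 mm of plunger. I draw 9 mm more and hold.

{"op": "jog_arm", "data": {"series": [{"dx": 0.0004,"dy": -0.003,"dz": 0.0,"rx": 0.0,"ry": 0.0,"rz": 0.0,"gripper": 0.0},{"dx": 0.0004,"dy": -0.003,"dz": 0.0,"rx": 0.0,"ry": 0.0,"rz": 0.0,"gripper": 0.0},{"dx": 0.0003,"dy": -0.003,"dz": 0.0,"rx": 0.0,"ry": 0.0,"rz": 0.0,"gripper": 0.0},{"dx": 0.0,"dy": 0.0,"dz": 0.0,"rx": 0.0,"ry": 0.0,"rz": 0.0,"gripper": 0.0},{"dx": 0.0,"dy": 0.0,"dz": 0.0,"rx": 0.0,"ry": 0.0,"rz": 0.0,"gripper": 0.0},{"dx": 0.0,"dy": 0.0,"dz": 0.0,"rx": 0.0,"ry": 0.0,"rz": 0.0,"gripper": 0.0}]}}

```text
t: 8.4
eef_pos: [509.0, 74.5, 137.6]
tcp_rot: [-1.569, 0.0, 0.125]
ft_force: [-0.8, 15.0, -2.2]
opening: 0.356
```

```bash
python3 look.py 6;python3 - <<'E'
import cv2,numpy as np
s=cv2.imread("pics/side6.png")[180:250,265:335];t=cv2.imread("pics/top6.png")[185:240,210:265]
cv2.imwrite("pics/z6.png",np.hstack([cv2.resize(a,(400,400),interpolation=cv2.INTER_CUBIC) for a in(s,t)]))
E
```

```text
8.5 [508.962  74.55  137.609] [-1.569  0.     0.125] [-1.169 14.409 -2.169] [ 2.719  0.133 -0.04 ] 0.35647082794613705
```

View pics/z6.png

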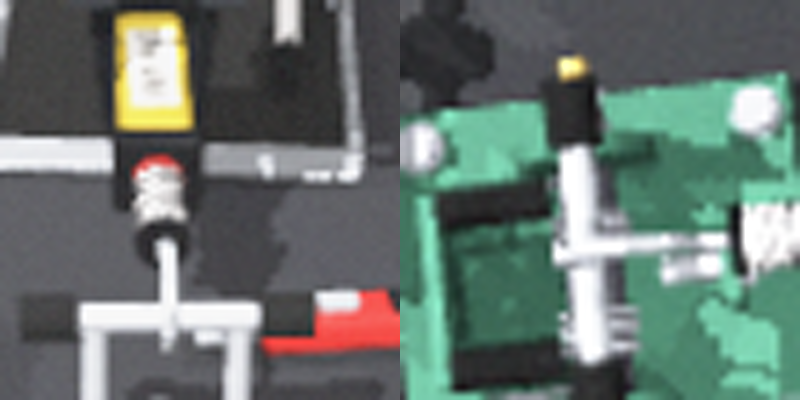

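About 14.8 N, the red ring is out and the bar is about 22 mm along. I nudge 1 mm and hold.

{"op": "jog_arm", "data": {"series": [{"dx": 0.0001,"dy": -0.001,"dz": 0.0,"rx": 0.0,"ry": 0.0,"rz": 0.0,"gripper": 0.0},{"dx": 0.0,"dy": 0.0,"dz": 0.0,"rx": 0.0,"ry": 0.0,"rz": 0.0,"gripper": 0.0},{"dx": 0.0,"dy": 0.0,"dz": 0.0,"rx": 0.0,"ry": 0.0,"rz": 0.0,"gripper": 0.0},{"dx": 0.0,"dy": 0.0,"dz": 0.0,"rx": 0.0,"ry": 0.0,"rz": 0.0,"gripper": 0.0},{"dx": 0.0,"dy": 0.0,"dz": 0.0,"rx": 0.0,"ry": 0.0,"rz": 0.0,"gripper": 0.0},{"dx": 0.0,"dy": 0.0,"dz": 0.0,"rx": 0.0,"ry": 0.0,"rz": 0.0,"gripper": 0.0},{"dx": 0.0,"dy": 0.0,"dz": 0.0,"rx": 0.0,"ry": 0.0,"rz": 0.0,"gripper": 0.0},{"dx": 0.0,"dy": 0.0,"dz": 0.0,"rx": 0.0,"ry": 0.0,"rz": 0.0,"gripper": 0.0},{"dx": 0.0,"dy": 0.0,"dz": 0.0,"rx": 0.0,"ry": 0.0,"rz": 0.0,"gripper": 0.0},{"dx": 0.0,"dy": 0.0,"dz": 0.0,"rx": 0.0,"ry": 0.0,"rz": 0.0,"gripper": 0.0},{"dx": 0.0,"dy": 0.0,"dz": 0.0,"rx": 0.0,"ry": 0.0,"rz": 0.0,"gripper": 0.0},{"dx": 0.0,"dy": 0.0,"dz": 0.0,"rx": 0.0,"ry": 0.0,"rz": 0.0,"gripper": 0.0}]}}

```text
t: 9.7
eef_pos: [509.1, 73.6, 137.6]
tcp_rot: [-1.569, 0.0, 0.125]
ft_force: [-1.1, 15.8, -2.8]
opening: 0.355
```

{"op": "jog_arm", "data": {"series": [{"dx": 0.0,"dy": 0.0,"dz": 0.0,"rx": 0.0,"ry": 0.0,"rz": 0.0,"gripper": 0.0},{"dx": 0.0,"dy": 0.0,"dz": 0.0,"rx": 0.0,"ry": 0.0,"rz": 0.0,"gripper": 0.0},{"dx": 0.0,"dy": 0.0,"dz": 0.0,"rx": 0.0,"ry": 0.0,"rz": 0.0,"gripper": 0.0},{"dx": 0.0,"dy": 0.0,"dz": 0.0,"rx": 0.0,"ry": 0.0,"rz": 0.0,"gripper": 0.0},{"dx": 0.0,"dy": 0.0,"dz": 0.0,"rx": 0.0,"ry": 0.0,"rz": 0.0,"gripper": 0.0},{"dx": 0.0,"dy": 0.0,"dz": 0.0,"rx": 0.0,"ry": 0.0,"rz": 0.0,"gripper": 0.0},{"dx": 0.0,"dy": 0.0,"dz": 0.0,"rx": 0.0,"ry": 0.0,"rz": 0.0,"gripper": 0.0},{"dx": 0.0,"dy": 0.0,"dz": 0.0,"rx": 0.0,"ry": 0.0,"rz": 0.0,"gripper": 0.0},{"dx": 0.0,"dy": 0.0,"dz": 0.0,"rx": 0.0,"ry": 0.0,"rz": 0.0,"gripper": 0.0},{"dx": 0.0,"dy": 0.0,"dz": 0.0,"rx": 0.0,"ry": 0.0,"rz": 0.0,"gripper": 0.0},{"dx": 0.0,"dy": 0.0,"dz": 0.0,"rx": 0.0,"ry": 0.0,"rz": 0.0,"gripper": 0.0},{"dx": 0.0,"dy": 0.0,"dz": 0.0,"rx": 0.0,"ry": 0.0,"rz": 0.0,"gripper": 0.0}]}}

```text
t: 10.9
eef_pos: [509.1, 73.6, 137.6]
tcp_rot: [-1.569, 0.0, 0.125]
ft_force: [-1.7, 14.8, -1.5]
opening: 0.355
```

```bash
python3 look.py 7;python3 - <<'E'
import cv2,numpy as np
s=cv2.imread("pics/side7.png")[160:250,250:340];t=cv2.imread("pics/top7.png")[185:240,210:265]
cv2.imwrite("pics/z7.png",np.hstack([cv2.resize(a,(400,400),interpolation=cv2.INTER_CUBIC) for a in(s,t)]))
E
```

```text
11.0 [509.047  73.584 137.57 ] [-1.569  0.     0.125] [-0.866 14.875 -2.308] [ 2.727  0.163 -0.045] 0.3560233907039795
```

View pics/z7.png

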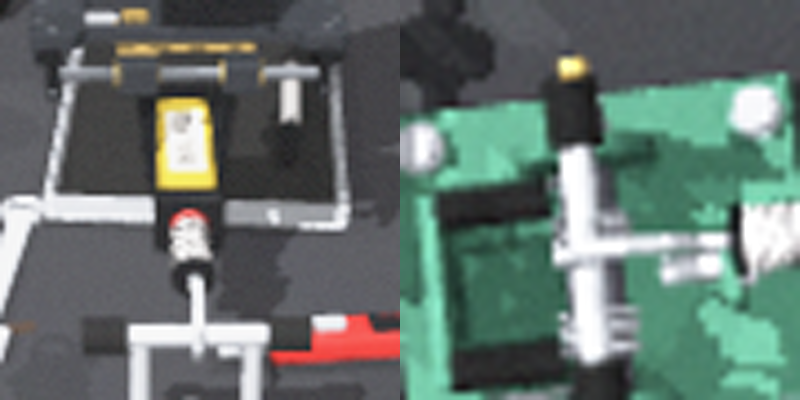

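I held 2.5 s at 14.8–15.8 N. The red ring is fully out (crop 188,215), and geometry gives about 45 mm of plunger. I ease back now.

{"op": "jog_arm", "data": {"series": [{"dx": -0.0004,"dy": 0.003,"dz": 0.0,"rx": 0.0,"ry": 0.0,"rz": 0.0,"gripper": 0.0},{"dx": -0.0008,"dy": 0.006,"dz": 0.0,"rx": 0.0,"ry": 0.0,"rz": 0.0,"gripper": 0.0},{"dx": -0.0008,"dy": 0.006,"dz": 0.0,"rx": 0.0,"ry": 0.0,"rz": 0.0,"gripper": 0.0},{"dx": -0.0008,"dy": 0.006,"dz": 0.0,"rx": 0.0,"ry": 0.0,"rz": 0.0,"gripper": 0.0},{"dx": -0.0008,"dy": 0.006,"dz": 0.0,"rx": 0.0,"ry": 0.0,"rz": 0.0,"gripper": 0.0},{"dx": -0.0008,"dy": 0.006,"dz": 0.0,"rx": 0.0,"ry": 0.0,"rz": 0.0,"gripper": 0.0},{"dx": -0.0008,"dy": 0.006,"dz": 0.0,"rx": 0.0,"ry": 0.0,"rz": 0.0,"gripper": 0.0},{"dx": -0.0008,"dy": 0.006,"dz": 0.0,"rx": 0.0,"ry": 0.0,"rz": 0.0,"gripper": 0.0},{"dx": -0.0008,"dy": 0.006,"dz": 0.0,"rx": 0.0,"ry": 0.0,"rz": 0.0,"gripper": 0.0},{"dx": -0.0008,"dy": 0.006,"dz": 0.0,"rx": 0.0,"ry": 0.0,"rz": 0.0,"gripper": 0.0},{"dx": -0.0008,"dy": 0.006,"dz": 0.0,"rx": 0.0,"ry": 0.0,"rz": 0.0,"gripper": 0.0},{"dx": -0.0005,"dy": 0.005,"dz": 0.0,"rx": 0.0,"ry": 0.0,"rz": 0.0,"gripper": 0.0}]}}

```text
t: 12.2
eef_pos: [500.6, 140.4, 137.7]
tcp_rot: [-1.571, -0.0, 0.126]
ft_force: [0.4, -0.1, -3.6]
opening: 0.355
```

{"op": "jog_arm", "data": {"series": [{"dx": -0.0007,"dy": 0.005,"dz": 0.0,"rx": 0.0,"ry": 0.0,"rz": 0.0,"gripper": 0.0},{"dx": -0.0006,"dy": 0.005,"dz": 0.0,"rx": 0.0,"ry": 0.0,"rz": 0.0,"gripper": 0.0},{"dx": -0.0005,"dy": 0.003,"dz": 0.0,"rx": 0.0,"ry": 0.0,"rz": 0.0,"gripper": 0.0},{"dx": 0.0,"dy": 0.0,"dz": 0.0,"rx": 0.0,"ry": 0.0,"rz": 0.0,"gripper": 0.0},{"dx": 0.0,"dy": 0.0,"dz": 0.0,"rx": 0.0,"ry": 0.0,"rz": 0.0,"gripper": 0.0}]}}

```text
t: 12.7
eef_pos: [498.8, 153.3, 137.7]
tcp_rot: [-1.571, -0.0, 0.126]
ft_force: [-1.2, -0.6, -2.9]
opening: 0.357
```

```bash
python3 look.py 8;python3 - <<'E'
import cv2,numpy as np
s=cv2.imread("pics/side8.png")[180:270,250:340];t=cv2.imread("pics/top8.png")[190:245,200:255]
cv2.imwrite("pics/z8.png",np.hstack([cv2.resize(a,(400,400),interpolation=cv2.INTER_CUBIC) for a in(s,t)]))
E
```

```text
12.8 [498.783 153.197 137.654] [-1.571 -0.     0.125] [ 0.332 -0.223 -3.495] [-0.002 -0.122  0.062] 0.35721947597403864
```

View pics/z8.png

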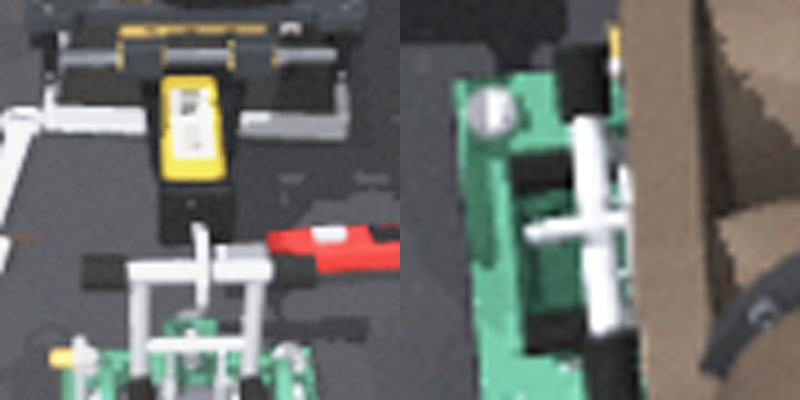

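The bar is back at rest, the force is about zero and the plunger is in. I go 2 mm forward, then lift.

{"op": "jog_arm", "data": {"series": [{"dx": 0.0,"dy": 0.002,"dz": 0.003,"rx": 0.0,"ry": 0.0,"rz": 0.0,"gripper": 0.0},{"dx": 0.0,"dy": 0.0,"dz": 0.008,"rx": 0.0,"ry": 0.0,"rz": 0.0,"gripper": 0.0},{"dx": 0.0,"dy": 0.0,"dz": 0.012,"rx": 0.0,"ry": 0.0,"rz": 0.0,"gripper": 0.0},{"dx": 0.0,"dy": 0.0,"dz": 0.015,"rx": 0.0,"ry": 0.0,"rz": 0.0,"gripper": 0.0},{"dx": 0.0,"dy": 0.0,"dz": 0.016,"rx": 0.0,"ry": 0.0,"rz": 0.0,"gripper": 0.0},{"dx": 0.0,"dy": 0.0,"dz": 0.012,"rx": 0.0,"ry": 0.0,"rz": 0.0,"gripper": 0.0},{"dx": 0.0,"dy": 0.0,"dz": 0.0,"rx": 0.0,"ry": 0.0,"rz": 0.0,"gripper": 0.0},{"dx": 0.0,"dy": 0.0,"dz": 0.0,"rx": 0.0,"ry": 0.0,"rz": 0.0,"gripper": 0.0},{"dx": 0.0,"dy": 0.0,"dz": 0.0,"rx": 0.0,"ry": 0.0,"rz": 0.0,"gripper": 0.0}]}}

```text
t: 13.7
eef_pos: [498.5, 155.3, 203.1]
tcp_rot: [-1.571, 0.001, 0.125]
ft_force: [0.2, 0.4, -3.5]
opening: 0.354
```

```bash
python3 look.py 9
```

```text
13.8 [498.528 155.277 203.035] [-1.571  0.001  0.125] [ 1.373 -0.015 -3.1  ] [ 0.018 -0.13   0.004] 0.35318275397487836
```

View pics/look9.png

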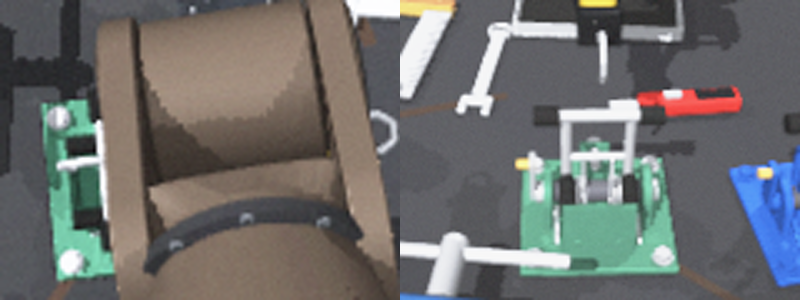

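Unhooked, with the pedal at rest. I carry the scale back over the tray.

{"op": "jog_arm", "data": {"series": [{"dx": 0.0035,"dy": -0.015,"dz": 0.0,"rx": 0.0,"ry": 0.0,"rz": -0.2,"gripper": 0.0},{"dx": 0.0035,"dy": -0.03,"dz": 0.0,"rx": 0.0,"ry": 0.0,"rz": -0.3,"gripper": 0.0},{"dx": 0.0035,"dy": -0.04,"dz": 0.0,"rx": 0.0,"ry": 0.0,"rz": -0.3,"gripper": 0.0},{"dx": 0.0035,"dy": -0.04,"dz": 0.0,"rx": 0.0,"ry": 0.0,"rz": -0.3,"gripper": 0.0},{"dx": 0.0035,"dy": -0.04,"dz": 0.0,"rx": 0.0,"ry": 0.0,"rz": -0.3,"gripper": 0.0},{"dx": 0.0035,"dy": -0.04,"dz": 0.0,"rx": 0.0,"ry": 0.0,"rz": -0.3,"gripper": 0.0},{"dx": 0.0035,"dy": -0.04,"dz": 0.0,"rx": 0.0,"ry": 0.0,"rz": -0.3,"gripper": 0.0},{"dx": 0.0035,"dy": -0.04,"dz": 0.0,"rx": 0.0,"ry": 0.0,"rz": -0.3,"gripper": 0.0},{"dx": 0.0035,"dy": -0.04,"dz": 0.0,"rx": 0.0,"ry": 0.0,"rz": -0.3,"gripper": 0.0},{"dx": 0.0035,"dy": -0.04,"dz": 0.0,"rx": 0.0,"ry": 0.0,"rz": -0.3,"gripper": 0.0},{"dx": 0.0035,"dy": -0.025,"dz": 0.0,"rx": 0.0,"ry": 0.0,"rz": -0.3,"gripper": 0.0},{"dx": 0.003,"dy": -0.01,"dz": 0.0,"rx": 0.0,"ry": 0.0,"rz": 0.0,"gripper": 0.0}]}}

```text
t: 15.0
eef_pos: [539.8, -247.7, 203.0]
tcp_rot: [-1.571, 0.0, 0.067]
ft_force: [-0.3, -0.2, -3.0]
opening: 0.358
```

{"op": "jog_arm", "data": {"series": [{"dx": 0.0,"dy": 0.0,"dz": -0.02,"rx": 0.0,"ry": 0.0,"rz": 0.0,"gripper": 0.0},{"dx": 0.0,"dy": 0.0,"dz": -0.035,"rx": 0.0,"ry": 0.0,"rz": 0.0,"gripper": 0.0},{"dx": 0.0,"dy": 0.0,"dz": -0.035,"rx": 0.0,"ry": 0.0,"rz": 0.0,"gripper": 0.0},{"dx": 0.0,"dy": 0.0,"dz": -0.03,"rx": 0.0,"ry": 0.0,"rz": 0.0,"gripper": 0.0},{"dx": 0.0,"dy": 0.0,"dz": -0.02,"rx": 0.0,"ry": 0.0,"rz": 0.0,"gripper": 0.0},{"dx": 0.0,"dy": 0.0,"dz": -0.01,"rx": 0.0,"ry": 0.0,"rz": 0.0,"gripper": 0.0},{"dx": 0.0,"dy": 0.0,"dz": 0.0,"rx": 0.0,"ry": 0.0,"rz": 0.0,"gripper": 0.0},{"dx": 0.0,"dy": 0.0,"dz": 0.0,"rx": 0.0,"ry": 0.0,"rz": 0.0,"gripper": 0.0}]}}

```text
t: 15.8
eef_pos: [540.6, -244.8, 54.4]
tcp_rot: [-1.571, -0.001, 0.07]
ft_force: [0.2, 0.5, -2.9]
opening: 0.357
```

```bash
python3 look.py 10;python3 - <<'E'
import cv2,numpy as np
s=cv2.imread("pics/side10.png")[130:220,240:350];t=cv2.imread("pics/top10.png")[160:265,345:475]
cv2.imwrite("pics/z10.png",np.hstack([cv2.resize(a,(400,327),interpolation=cv2.INTER_CUBIC) for a in(s,t)]))
E
```

```text
15.9 [ 540.782 -244.87    54.863] [-1.572 -0.002  0.07 ] [-0.562  0.448 -2.825] [-0.044 -0.139  0.058] 0.35409797712264607
```

View pics/z10.png

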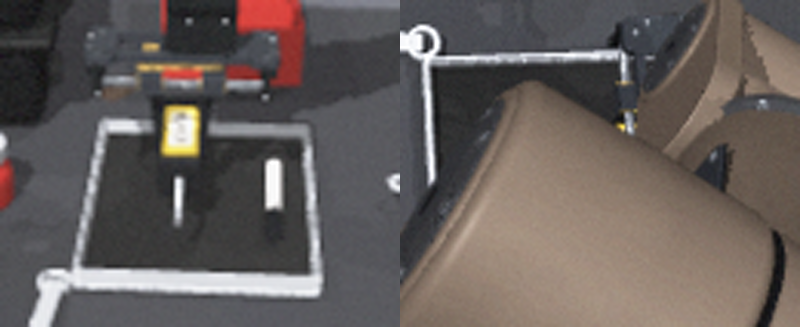

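The scale is level over the mat, clear of the rims and the marker. I lower gently.

{"op": "jog_arm", "data": {"series": [{"dx": 0.0,"dy": 0.0,"dz": -0.01,"rx": 0.0,"ry": 0.0,"rz": 0.0,"gripper": 0.0},{"dx": 0.0,"dy": 0.0,"dz": -0.01,"rx": 0.0,"ry": 0.0,"rz": 0.0,"gripper": 0.0},{"dx": 0.0,"dy": 0.0,"dz": -0.005,"rx": 0.0,"ry": 0.0,"rz": 0.0,"gripper": 0.0},{"dx": 0.0,"dy": 0.0,"dz": -0.003,"rx": 0.0,"ry": 0.0,"rz": 0.0,"gripper": 0.0},{"dx": 0.0,"dy": 0.0,"dz": -0.001,"rx": 0.0,"ry": 0.0,"rz": 0.0,"gripper": 0.0},{"dx": 0.0,"dy": 0.0,"dz": 0.0,"rx": 0.0,"ry": 0.0,"rz": 0.0,"gripper": 0.0},{"dx": 0.0,"dy": 0.0,"dz": 0.0,"rx": 0.0,"ry": 0.0,"rz": 0.0,"gripper": 0.0}]}}

```text
t: 16.6
eef_pos: [540.1, -244.6, 24.9]
tcp_rot: [-1.571, 0.0, 0.07]
ft_force: [-2.7, 2.0, 4.2]
opening: 0.355
```

The force reversed to +4 N at the original grip height, so the scale is on the mat. I release and retreat.

{"op": "jog_arm", "data": {"series": [{"dx": 0.0,"dy": 0.0,"dz": 0.0,"rx": 0.0,"ry": 0.0,"rz": 0.0,"gripper": 0.7},{"dx": 0.0,"dy": 0.0,"dz": 0.0,"rx": 0.0,"ry": 0.0,"rz": 0.0,"gripper": 0.7},{"dx": 0.0,"dy": 0.0,"dz": 0.0,"rx": 0.0,"ry": 0.0,"rz": 0.0,"gripper": 0.7},{"dx": 0.0,"dy": 0.0,"dz": 0.0,"rx": 0.0,"ry": 0.0,"rz": 0.0,"gripper": 0.7},{"dx": 0.0,"dy": 0.0,"dz": 0.01,"rx": 0.0,"ry": 0.0,"rz": 0.0,"gripper": 0.7},{"dx": 0.0,"dy": 0.0,"dz": 0.03,"rx": 0.0,"ry": 0.0,"rz": 0.0,"gripper": 0.7},{"dx": 0.0,"dy": 0.0,"dz": 0.04,"rx": 0.0,"ry": 0.0,"rz": 0.0,"gripper": 0.7},{"dx": 0.0,"dy": 0.0,"dz": 0.045,"rx": 0.0,"ry": 0.0,"rz": 0.0,"gripper": 0.7},{"dx": 0.0,"dy": 0.0,"dz": 0.045,"rx": 0.0,"ry": 0.0,"rz": 0.0,"gripper": 0.7},{"dx": 0.0,"dy": 0.0,"dz": 0.03,"rx": 0.0,"ry": 0.0,"rz": 0.0,"gripper": 0.7},{"dx": 0.0,"dy": 0.0,"dz": 0.0,"rx": 0.0,"ry": 0.0,"rz": 0.0,"gripper": 0.7}]}}

```text
t: 17.7
eef_pos: [541.4, -245.2, 229.9]
tcp_rot: [-1.575, -0.007, 0.07]
ft_force: [0.9, -0.9, -0.5]
opening: 0.704
```

{"op": "jog_arm", "data": {"series": [{"dx": -0.02,"dy": -0.02,"dz": 0.0,"rx": 0.0,"ry": 0.0,"rz": -4.0,"gripper": 0.7},{"dx": -0.03,"dy": -0.03,"dz": 0.0,"rx": 0.0,"ry": 0.0,"rz": -6.0,"gripper": 0.7},{"dx": -0.03,"dy": -0.03,"dz": 0.0,"rx": 0.0,"ry": 0.0,"rz": -6.0,"gripper": 0.7},{"dx": -0.03,"dy": -0.03,"dz": 0.0,"rx": 0.0,"ry": 0.0,"rz": -6.0,"gripper": 0.7},{"dx": -0.03,"dy": -0.03,"dz": 0.0,"rx": 0.0,"ry": 0.0,"rz": -6.0,"gripper": 0.7},{"dx": -0.03,"dy": -0.03,"dz": 0.0,"rx": 0.0,"ry": 0.0,"rz": -6.0,"gripper": 0.7},{"dx": -0.03,"dy": -0.03,"dz": 0.0,"rx": 0.0,"ry": 0.0,"rz": -6.0,"gripper": 0.7},{"dx": -0.03,"dy": -0.03,"dz": 0.0,"rx": 0.0,"ry": 0.0,"rz": -6.0,"gripper": 0.7},{"dx": -0.03,"dy": -0.03,"dz": 0.0,"rx": 0.0,"ry": 0.0,"rz": -6.0,"gripper": 0.7},{"dx": -0.03,"dy": -0.03,"dz": 0.0,"rx": 0.0,"ry": 0.0,"rz": -6.0,"gripper": 0.7},{"dx": 0.0,"dy": 0.0,"dz": 0.0,"rx": 0.0,"ry": 0.0,"rz": 0.0,"gripper": 0.7},{"dx": 0.0,"dy": 0.0,"dz": 0.0,"rx": 0.0,"ry": 0.0,"rz": 0.0,"gripper": 0.7}]}}

```text
t: 18.9
eef_pos: [249.5, -534.7, 224.1]
tcp_rot: [-1.57, 0.001, -0.944]
ft_force: [0.9, -0.7, 0.6]
opening: 0.704
```

```bash
python3 look.py 11;python3 - <<'E'
from h import *
im=cv2.imread("pics/top11.png");h=cv2.cvtColor(im,cv2.COLOR_BGR2HSV)
m=cv2.inRange(h,(22,120,120),(35,255,255));m[:,:360]=0;m[:180]=0;m[235:]=0;m[:,470:]=0
m=cv2.morphologyEx(m,cv2.MORPH_CLOSE,np.ones((9,9)))
r=cv2.minAreaRect(cv2.findNonZero(m));print(r,atz("top",r[0],44))
a=cv2.imread("pics/top0.png")
cv2.imwrite("pics/z11.png",np.vstack([im[80:290,195:475],a[80:290,195:475]]))
d=cv2.imread("pics/side11.png");b=cv2.imread("pics/side0.png")
cv2.imwrite("pics/s11.png",np.hstack([d[80:350,150:420],b[80:350,150:420]]))
E
```

```text
19.0 [ 250.699 -533.901  224.443] [-1.57   0.001 -0.941] [1.091 0.084 0.88 ] [ 0.001 -0.021 -0.017] 0.6961473587021927
((418.834228515625, 206.85084533691406), (12.719237327575684, 40.04983139038086), 86.98721313476562) [ 540.61914387 -245.14316516   44.        ]
```

View pics/z11.png

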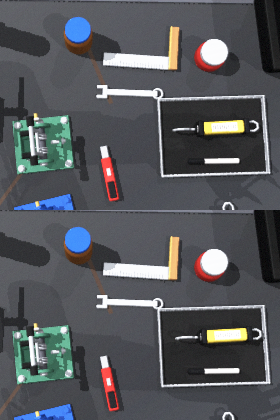

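View pics/s11.png

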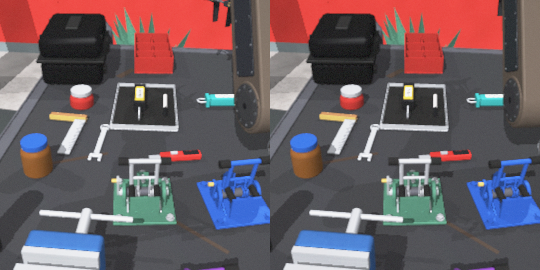

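The scale lies in the tray, label up, at (540.6, -245.1), about 21 mm lengthwise and 22 mm crosswise of the tray centre. Everything else is where it began and the pedal is at rest.

```bash
python3 - <<'E'
from cell import env
print(env.job_done(), env.state()["t"])
E
```

```text
the job is handed in; nothing more can be done
the job is handed in; nothing more can be done
```

I did the spring check and handed the job in at about 19 s; no verdict is reported.

- **Pull:** I hooked the yellow scale over the middle of the green unit's crossbar and drew it level and straight back. It was held for about 2.5 s. The wrist sensor read 14.4–15.8 N while holding. The red ring was fully out, and my position measurement gave about 45 mm of plunger travel. No reading came near 18 N.
- **Return:** I eased the pedal back slowly until it was at rest with no force on it, then unhooked the scale with a 65 mm lift. I laid the scale back in the tray and let it go.
- **Last pictures:** The scale is in the tray, label up, with the plunger in, about 21 mm lengthwise and 22 mm crosswise of the tray centre. The pedal is at rest, the other tools show no visible shift, and the arm is clear of everything.
- **Disagreements:** Only small ones. Calibration was 2–4 mm off in places, and the force readings scattered by about 0.5 N.

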